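# Set the bench dogs and hold a crate-lid batten against them

### The arm

A 6-joint arm with a two-finger parallel gripper is mounted at the origin on the work surface. World frame = base frame: x ahead of the robot, y to its left, z up, the work surface at z = 0. Lengths are in m, angles in rad, forces in N, time in s.
With the tool pointing down it reaches from about 0.25 to 0.775 m from the base axis. Payload 4 kg.
Tool frame: the origin (TCP) lies between the finger pads; the fingertips stand 11 mm ahead of it and the grasp point (between the pads) lies 8 mm behind it (ctrl.tip_extent is the z of the fingertips in the tool frame, in m); z points along the fingers, y is the line along which they close (so a half turn about z gives the same grasp; the last joint's range is limited). The gripper opens to 94 mm and grips with 3 to 60 N. Pads are 16 mm wide; open, the fingers measure 119 mm over their backs; the gripper's body (75 mm by 177 mm) begins 78 mm behind the grasp point.
Start: joints at [-1.405, 0.087, 1.371, -0, 1.684, -0.103], TCP at [0.146, -0.53, 0.217] pointing down, gripper open.
Joint ranges: [-3.1, 3.1], [-0.76, 2.03], [0.27, 2.55], [-1.08, 4.22], [0.17, 2.65], [-2.57, 2.57]. Speed limits (rad/s): [2.79, 2.79, 3.14, 3.14, 3.14, 3.14].

### API

Orientations are given as a unit quaternion [w, x, y, z].
In Python, from workcell import ctrl, viewer gives the robot as it stands. The module is installed in compiled form; this text tells all that it offers.
- The arm moves only by the tool jog_arm, never from a script. Its argument "increments" is a list of rows, each a list of 2 entries, a list of its own where there are three numbers: the shift along the world's x, y, z in mm, then the turn, a rotation vector about the world's x, y, z in degrees. A call has exactly 8 rows; each row is the pose to reach, as a shift and turn from the pose commanded when the call began; what a row does not reach only later rows make up. A row lasts 1/8 s, in which the tool goes at most 62.5 mm and 10.7 degrees, less where a joint would pass 70% of its speed; a pose out of reach is approached as far as the arm can. A call with a gripper value outside its range is refused whole. "jaw" is the gripper command: -1 is shut, 1 is fully open, values between are in proportion, set as the call begins (left out, the last holds). The fingers move at their own pace and stop on an object; "force" is the grip in N (left out, the last holds). Time passes only in rows, so rows that repeat a pose let the fingers close, or fill a call up. It gives the time, the measured TCP pose, the force, the opening and the grip force at its end, in the units of the state.
- ctrl.observe(): the state, without advancing time (a new reading comes with each control period).
- viewer.grab_frame(name): name is "scene" or "top"; returns the picture (384x512x3 uint8, blue, green, red); there is no depth.
- viewer.camera_params(name): a dict with "mtx" (3x3 intrinsics, pixels), "pose" (4x4, takes a point from camera to world coordinates). Camera axes: x right, y down, z forward; pixel columns grow to the right and rows downward; lengths in m; the calibration is good to about 2 mm. A picture is of the moment at which its call begins. camera_params takes no time and is no camera call.
- ctrl.sign_off(): hands the job in; it is judged then, once.
Trained networks look in the newest picture that a camera, given by its name, has taken for a name from the list of things; names that differ only in an ending like _2 or _b are one class to them, and where a whole thing is asked for, a point or a joint stands for the part that bears it (a point fixed in the world has none). Each returns a list of dicts, best first, with "conf" (0 to 1); they miss things now and then, are a little off and sometimes report something else, mostly with a low value. They report only what shows in the picture. A call takes as long as a camera call. They do not tell look-alikes from the thing itself.
- viewer.regions_of(name, camera): "pixels" (384x512 bool, what is visible of it) and "uv" ([column, row] in pixels, amid what is visible of it).
- viewer.spot_point(name, camera): "uv" ([column, row] in pixels: a listed point, or the origin of a listed thing).
The state is a dict: "time": time; "joints": joint angles; "qvel": joint speeds; "tau": joint torques, N m; "eef_pos": TCP position; "eef_rot": TCP orientation; "contact_force": force on the tool from outside, world axes, zero at the start; "moment": the same for the moment, N m; "opening": finger opening in m; "finger_force": force on a finger pad.
Only numpy, scipy, OpenCV 4.12 (cv2) and the standard library are available. Lean on these libraries where they do the work, as an engineer would, in place of code of your own. Each camera call takes 0.05 s, during which the arm holds its last target. There are 200 camera calls.

### The job

We are screwing the end batten onto a crate lid. Lift the two aluminium bench dogs out of their stand and drop them end-down, all the way, into the two jig holes that lie right against the far ends of the lid planks; then lay the loose batten on top of the planks, its ends level with the outer sides of the lid, and press it squarely against both dogs, so that it is flush with the plank ends. Leave the screw bin, tape roll and screwdriver alone, and finish while still holding the batten pressed against both dogs with a steady push of about 10 N in all, shared between them, so that I can drive the screws.

Things in the scene. Friction and masses are not known exactly. Their poses are not given: they have to be found in the camera images.
- jig: Fixed plywood jig board 40 mm thick on the bench; x axis away from the robot (yaw within 0.22), z up, origin at bench level. Spans x -200 to 160 mm, y +-160 mm. Four pale lid planks lie on it: x -130 to 50, y +-110, top 52 mm above the bench. A screwed-on batten at their near end (x -130 to -90, 76 mm high) under two red-handled toggle clamps 106 mm high: leave these.
- hole_left (a point): Mouth centre (board top, 40 mm above the bench) of a hole at jig (60.7, 75) mm, close against the planks' far ends: 21 mm wide, 2 mm chamfer, through to the bench. Another pair of equal holes at jig x 115.7 mm is for longer lids and stays empty. Axes as the jig's.
- hole_right (a point): The same as hole_left, at jig (60.7, -75) mm.
- edge (a point): Middle of the top edge of the planks' far ends, jig (50, 0, 52) mm. Axes as the jig's: x points off the planks towards the dogs, y along the edge. The batten's origin belongs 20 mm behind it in x, at 0 in y and z, its length along y; the dogs have play in their holes and lean back when pressed, so it settles up to 3 mm further along x. No springs: the contact is stiff.
- stand: Fixed dark wooden stand, 70 x 150 x 50 mm, left or right of the jig, origin under its centre. The dogs stand in its two holes (22 mm wide, 40 mm deep), 80 mm apart along its y.
- dog_a: Bench dog: aluminium pin 20 mm across, 100 mm long, 68 to 128 g, tapered foot, red band near the top. Origin at the centre of its foot, z up its axis. At the start it stands in the stand, foot 10 mm above the bench, 60 mm sticking out. Fully home in a jig hole its foot is on the bench and 60 mm stand out of the board.
- dog_b: The second bench dog, the same as dog_a; either may go in either hole.
- batten: Loose brown pine batten, 40 mm wide (x), 220 mm long (y), 24 mm high, 70 to 150 g, flat on the bench on the other side of the jig from the stand. Origin at the centre of its underside. Four dark spots on its top, which stays up; either long side may face the dogs. If it is also pressed down while it is pushed, friction on the planks takes up part of the push.
- screw_bin: Bystander: open blue plastic bin 150 x 100 x 60 mm with brass screws. Origin under its centre.
- tape_roll: Bystander: yellow tape roll lying flat, 100 mm across, 48 mm high. Origin under its centre.
- screwdriver: Bystander: screwdriver lying along its own x beyond the jig, about 200 mm long.
Mind the look-alikes: they are no part of the job. What is shaped like the dog_a but black is not meant.

How it is judged:
On the way, in this order (a step that is already met when the one before it is completed fails the run):
1. both dogs stand fully home in the two holes at the plank ends (((horizontal distance between dog_a and hole_left below 0.004 m and height (world z) of each of dog_a, dog_b below 0.004 m and angle between each of dog_a, dog_b's own z axis and vertical below 0.12 rad and horizontal distance between dog_b and hole_right below 0.004 m) or (horizontal distance between dog_a and hole_right below 0.004 m and height (world z) of each of dog_a, dog_b below 0.004 m and angle between each of dog_a, dog_b's own z axis and vertical below 0.12 rad and horizontal distance between dog_b and hole_left below 0.004 m))), for 0.2 s.
2. after that, the batten lies flat on the planks along their far ends (x of batten in the frame of edge between -0.08 and -0.014 m and y of batten in the frame of edge between -0.02 and 0.02 m and z of batten in the frame of edge between -0.003 and 0.003 m and angle between the y axis of batten and the y axis of edge, either way round below 0.2 rad), for 0.1 s.
At the end, for the whole second after the job is handed in: One dog fully home in each hole at the plank ends, upright; batten flat on the planks (3 mm), parallel to their ends (0.03 rad), flush (5 mm), centred (8 mm), still, held by the fingers and bearing on each dog with 1.5 to 9 N (((horizontal distance between dog_a and hole_left below 0.004 m and height (world z) of each of dog_a, dog_b below 0.004 m and angle between each of dog_a, dog_b's own z axis and vertical below 0.12 rad and horizontal distance between dog_b and hole_right below 0.004 m) or (horizontal distance between dog_a and hole_right below 0.004 m and height (world z) of each of dog_a, dog_b below 0.004 m and angle between each of dog_a, dog_b's own z axis and vertical below 0.12 rad and horizontal distance between dog_b and hole_left below 0.004 m)) and x of batten in the frame of edge between -0.025 and -0.015 m and y of batten in the frame of edge between -0.008 and 0.008 m and z of batten in the frame of edge between -0.003 and 0.003 m and angle between the y axis of batten and the y axis of edge, either way round below 0.03 rad and angle between batten's own z axis and vertical below 0.05 rad and linear speed of batten below 0.01 m/s and contact force between the fingers and batten above 1 N and contact force between batten and dog_a between 1.5 and 9 N and contact force between batten and dog_b between 1.5 and 9 N); the arm keeps its last pose, push and grip.
It fails at once if the screw bin is shoved aside (distance of screw_bin from where it was at the start of the episode above 0.02 m).
It fails at once if the tape roll is shoved aside (distance of tape_roll from where it was at the start of the episode above 0.02 m).
It fails at once if the screwdriver is shoved aside (distance of screwdriver from where it was at the start of the episode above 0.02 m).
It also fails if it takes over 72 s, if anything falls off the work surface, if the arm or the gripper's body presses on something with over 40 N, if the wrist force passes 120 N, or if a joint passes its speed limit or range.

## Working session

There is one attempt and no reset: what is moved stays moved. The work goes in short steps, Python scripts to look and compute and a tool call to move; the robot and the scene stay as the last step left them, time stands still between calls to the robot, and variables do not carry over. Pictures are saved under pics/ and viewed, at most 10 in all, crops included, and the job is handed in when it is done.

Besides the shell and the picture viewer there is one more tool, called after "Emit:" by a JSON object that holds its "name" and its "arguments". jog_arm: Moves the arm, as the interface text tells. Its arguments: {"type":"object","properties":{"increments":{"type":"array"},"jaw":{"type":"number"},"force":{"type":"number"}},"required":["increments"]}

```bash
mkdir -p pics; cat > h.py <<'E'
import numpy as np, cv2
from workcell import ctrl, viewer
def ray(cam,uv):
    p=viewer.camera_params(cam); K=np.array(p["mtx"]);T=np.array(p["pose"])
    d=T[:3,:3]@np.linalg.solve(K,[uv[0],uv[1],1.]); return T[:3,3],d
def at_z(cam,uv,z):
    o,d=ray(cam,uv); return o+d*(z-o[2])/d[2]
def proj(cam,P):
    p=viewer.camera_params(cam); K=np.array(p["mtx"]);T=np.array(p["pose"])
    q=np.linalg.inv(T)@np.r_[P,1]; q=K@q[:3]; return q[:2]/q[2]
E
python3 - <<'E'
from h import *
np.set_printoptions(precision=4,suppress=True)
ims=[viewer.grab_frame(c) for c in("top","scene")]
for c,i in zip(("top","scene"),ims): cv2.imwrite(f"pics/{c}0.png",i); print(c,viewer.camera_params(c))
for n,z in [("hole_left",.04),("hole_right",.04),("edge",.052),("jig",0),("stand",0),("dog_a",.01),("batten",0),("screw_bin",0),("tape_roll",0),("screwdriver",0)]:
  for c in("top","scene"):
    for r in viewer.spot_point(n,c)[:5]: print(n,c,np.round(r["uv"],1),round(r["conf"],2),at_z(c,r["uv"],z)[:2])
print(ctrl.observe(),ctrl.tip_extent)
E
```

```text
top {'mtx': array([[467.2703,   0.    , 257.6416],
       [  0.    , 467.2703, 192.1015],
       [  0.    ,   0.    ,   1.    ]]), 'pose': array([[ 0.022 , -0.9834,  0.18  ,  0.3283],
       [-0.9997, -0.0243, -0.0103,  0.016 ],
       [ 0.0145, -0.1797, -0.9836,  1.5135],
       [ 0.    ,  0.    ,  0.    ,  1.    ]])}
scene {'mtx': array([[458.1304,   0.    , 255.912 ],
       [  0.    , 458.1304, 198.3756],
       [  0.    ,   0.    ,   1.    ]]), 'pose': array([[-0.8946,  0.3158, -0.3162,  0.9479],
       [ 0.4465,  0.6613, -0.6028,  0.6632],
       [ 0.0188, -0.6804, -0.7326,  0.896 ],
       [ 0.    ,  0.    ,  0.    ,  1.    ]])}
hole_left top [231.1 188. ] 0.74 [0.6092 0.086 ]
hole_left scene [268.8 241.9] 0.98 [0.6133 0.0966]
hole_right top [276.2 196.8] 0.62 [ 0.5842 -0.0592]
hole_right scene [251.3 195.1] 0.59 [ 0.5839 -0.0565]
hole_right scene [175.7 146.5] 0.5 [ 0.6941 -0.3188]
edge top [247.3 194.2] 0.67 [0.5882 0.0334]
edge scene [262.9 210.5] 0.96 [0.5862 0.0125]
jig top [250.5 213.9] 0.91 [0.5324 0.0219]
jig scene [287.9 221.3] 0.58 [0.523  0.0328]
stand top [153.  23
[... 689 characters left out ...]
3771]
tape_roll top [363.1 171.9] 0.74 [ 0.6823 -0.3495]
tape_roll scene [311.7 367.2] 0.92 [0.6658 0.3849]
tape_roll scene [178.1 145.4] 0.36 [ 0.6741 -0.3664]
screwdriver scene [175. 226.] 0.81 [ 0.7874 -0.0769]
{'time': 1.1, 'joints': array([-1.4051,  0.0872,  1.3707,  0.    ,  1.6836, -0.1031]), 'qvel': array([ 0.0012, -0.0013,  0.0004, -0.0006,  0.0003,  0.0005]), 'tau': array([  0.0017, -34.0046, -30.2602,   0.0722,   0.0237,   0.    ]), 'eef_pos': array([ 0.1461, -0.5303,  0.2165]), 'eef_rot': array([0.   , 0.991, 0.134, 0.   ]), 'contact_force': array([ 0.4175, -0.3972, -0.3842]), 'moment': array([ 0.0129,  0.0333, -0.0109]), 'finger_force': 0.0, 'opening': 0.09350120477436148} 0.011
```

View pics/top0.png

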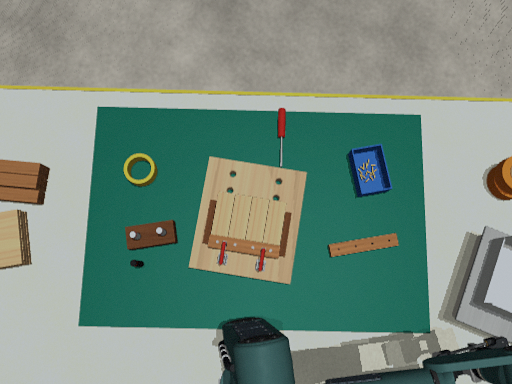

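View pics/scene0.png

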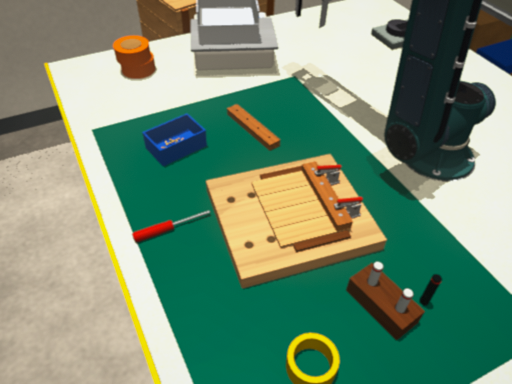

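The top picture shows the stand at (151,234), the batten at (363,245), the jig holes near (233,173), (230,189), (278,181) and (275,198), the bin at (370,170), the tape at (140,168) and the screwdriver at (281,130). Dog candidates are the aluminium pins at (135,236) and (161,231), and a black pin at (137,264), which is the look-alike. In the scene picture the aluminium pins are at (376,272) and (405,300), and the black pin is at (431,290). I choose the two silver pins in the stand and check them close up.

```bash
python3 - <<'E'
import cv2,numpy as np
t=cv2.imread("pics/top0.png");s=cv2.imread("pics/scene0.png")
A=cv2.resize(t[150:250,205:305],(400,300) and (300,300),interpolation=cv2.INTER_CUBIC)
B=cv2.resize(t[210:275,115:190],(346,300),interpolation=cv2.INTER_CUBIC)
C=cv2.resize(s[180:260,205:305],(375,300),interpolation=cv2.INTER_CUBIC)
D=cv2.resize(s[255:340,340:446],(374,300),interpolation=cv2.INTER_CUBIC)
o=np.zeros((600,800,3),np.uint8)
o[:300,:300]=A;o[:300,310:656]=B;o[300:,:375]=C;o[300:,400:774]=D
cv2.imwrite("pics/crop1.png",o)
E
```

```text
(no output)
```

View pics/crop1.png

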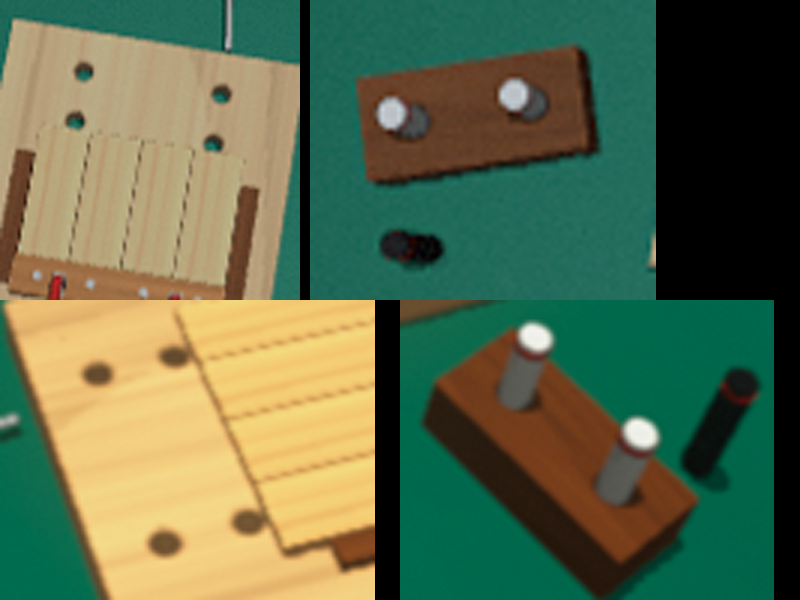

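The crop confirms it: two silver pins with red bands stand in the stand holes, and the black one stands free on the bench. Next I fit the poses.

```bash
cat > fit.py <<'E'
from h import *
from scipy.optimize import least_squares
np.set_printoptions(precision=4,suppress=True)
def blob(im,uv,r,f):
    u,v=np.round(uv).astype(int); c=im[v-r:v+r+1,u-r:u+r+1].astype(float); w=f(c)
    n,l,st,ce=cv2.connectedComponentsWithStats((w>.3).astype(np.uint8))
    d=[np.hypot(*(ce[i]-r)) if st[i,4]>8 else 99 for i in range(1,n)]
    k=1+int(np.argmin(d)); m=cv2.dilate((l==k).astype(np.uint8),np.ones((3,3)))*w
    y,x=np.mgrid[:2*r+1,:2*r+1]; return np.array([u-r+(m*x).sum()/m.sum(),v-r+(m*y).sum()/m.sum()]),m.sum()
def hole(c):
    g=c[...,2]; b=np.percentile(g,70); d=np.percentile(g,3); return np.clip((b-g)/(b-d)*1.3-.25,0,1)
E
python3 - <<'E'
from fit import *
ims={c:cv2.imread(f"pics/{c}0.png") for c in("top","scene")}
seeds={"top":[(233,190-.0),(276,198),(233,173.5),(278.5,181)],"scene":[(271,239),(251.5,195),(249,244.5),(231,199.5)]}
# order: left60,right60,left115,right115
J=np.array([[.0607,.075],[.0607,-.075],[.1157,.075],[.1157,-.075]])
obs={}
for c in ims:
  for k,s in enumerate(seeds[c]):
    uv,a=blob(ims[c],s,6,hole); obs[c,k]=uv; print(c,k,uv,a,at_z(c,uv,.0395)[:2])
def P(x,k): 
    R=np.array([[np.cos(x[2]),-np.sin(x[2])],[np.sin(x[2]),np.cos(x[2])]]); return np.r_[x[:2]+R@J[k],.0395]
for cs in(("top",),("scene",),("top","scene")):
  f=lambda x:np.concatenate([proj(c,P(x,k))-obs[c,k] for c in cs for k in range(4)])
  r=least_squares(f,[.53,.02,-.15],loss="soft_l1",f_scale=.5); print(cs,r.x,"L",P(r.x,0),"R",P(r.x,1),"\n",np.round(r.fun,2))
# dog tops
for c,ss in(("top",[(134.5,235),(161,231)]),("scene",[(376.5,266),(407,293)])):
  for s in ss:
    uv,a=blob(ims[c],s,7,lambda q:np.clip((q.min(-1)-110)/100,0,1)); print("dog",c,uv,a,at_z(c,uv,.11)[:2])
# batten
for c in("top","scene"):
  for r in viewer.regions_of("batten",c)[:1]:
    ys,xs=np.nonzero(r["pixels"]); rc=cv2.minAreaRect(np.c_[xs,ys].astype(np.float32)); print("batten",c,r["conf"],rc[0],at_z(c,rc[0],.02),[at_z(c,q,.024)[:2] for q in cv2.boxPoints(rc)])
# batten spots
a=cv2.cvtColor(ims["top"],cv2.COLOR_BGR2HSV)
m=((a[...,0]<20)&(a[...,1]>80)&(a[...,2]>70)); m[:,:320]=0;m[:,405:]=0;m[:225]=0;m[265:]=0
ys,xs=np.nonzero(m); rc=cv2.minAreaRect(np.c_[xs,ys].astype(np.float32));print("hsv",m.sum(),rc,[at_z("top",q,.024)[:2] for q in cv2.boxPoints(rc)],at_z("top",rc[0],.024))
E
```

```text
top 0 [229.7906 189.8944] 22.66446540880503 [0.6031 0.09  ]
top 1 [275.7472 197.5083] 24.3639394716594 [ 0.5819 -0.0578]
top 2 [232.5808 173.671 ] 22.713881198087087 [0.6565 0.0828]
top 3 [278.3384 181.1053] 24.241326918207143 [ 0.6357 -0.0653]
scene 0 [271.5807 238.524 ] 48.48253308710373 [0.6025 0.0902]
scene 1 [251.9076 194.3934] 37.158487297921475 [ 0.5812 -0.0585]
scene 2 [248.552  244.4978] 41.01268656716418 [0.6592 0.0825]
scene 3 [230.6217 199.3694] 32.49270072992701 [ 0.6378 -0.0661]
('top',) [ 0.532   0.0248 -0.1404] L [0.6026 0.0905 0.0395] R [ 0.5816 -0.058   0.0395] 
 [-0.16  0.14  0.06  0.1  -0.01 -0.15  0.11 -0.09]
('scene',) [ 0.5329  0.0246 -0.1426] L [0.6037 0.0902 0.0395] R [ 0.5824 -0.0583  0.0395] 
 [-0.43  0.16 -0.36  0.19  0.42 -0.2   0.36 -0.1 ]
('top', 'scene') [ 0.5325  0.0247 -0.1415] L [0.6031 0.0904 0.0395] R [ 0.582  -0.0581  0.0395] 
 [-0.11 -0.03  0.11 -0.02  0.06 -0.32  0.17 -0.21 -0.19  0.13 -0.2   0.18
  0.67 -0.2   0.53 -0.1 ]
dog top [132.1305 234.1267] 21.23 [0.4481 0.374 ]
dog top [158.692  230.0297] 21.880000000000003 [0.4622 0.2955]
dog scene [377.9736 265.126 ] 50.08 [0.4643 0.2948]
dog scene [407.7686 292.3209] 56.910000000000004 [0.4504 0.3735]
batten top 0.75 (362.7388916015625, 244.95950317382812) [ 0.4383 -0.339   0.02  ] [array([ 0.437 , -0.2247]), array([ 0.4793, -0.446 ]), array([ 0.4391, -0.4516]), array([ 0.3972, -0.2314])]
batten scene 0.7 (252.00588989257812, 127.07648468017578) [ 0.448  -0.3283  0.02  ] [array([ 0.5021, -0.4266]), array([ 0.4434, -0.4735]), array([ 0.4015, -0.2272]), array([ 0.4562, -0.1916])]
hsv 864 ((363.17572021484375, 244.55406188964844), (12.658719062805176, 68.22557830810547), 80.53767395019531) [array([ 0.4388, -0.2288]), array([ 0.4796, -0.445 ]), array([ 0.4399, -0.4504]), array([ 0.3995, -0.2352])] [ 0.4394 -0.3395  0.024 ]
```

Emit:
{"name": "jog_arm", "arguments": {"increments": [[[250,430,0],[0,0,74.6]],[[250,430,0],[0,0,74.6]],[[250,430,0],[0,0,74.6]],[[250,430,0],[0,0,74.6]],[[250,430,0],[0,0,74.6]],[[250,430,0],[0,0,74.6]],[[250,430,0],[0,0,74.6]],[[250,430,0],[0,0,74.6]]], "jaw": 0.1, "force": 25}}

```text
time: 2.2
eef_pos: [0.3968, -0.0984, 0.2169]
eef_rot: [0.001, 0.707, 0.707, 0.0]
contact_force: [-0.4, -0.0, 0.4]
opening: 0.0516
finger_force: 0.0
```

Emit:
{"name": "jog_arm", "arguments": {"increments": [[[67,395,-67],[0,0,0]],[[67,395,-67],[0,0,0]],[[67,395,-67],[0,0,0]],[[67,395,-67],[0,0,0]],[[67,395,-67],[0,0,0]],[[67,395,-67],[0,0,0]],[[67,395,-67],[0,0,0]],[[67,395,-67],[0,0,0]]]}}

```text
time: 3.2
eef_pos: [0.4625, 0.2963, 0.1484]
eef_rot: [-0.0, 0.706, 0.708, -0.001]
contact_force: [0.6, -0.8, -0.2]
opening: 0.0517
finger_force: 0.0
```

Emit:
{"name": "jog_arm", "arguments": {"increments": [[[0,0,-30],[0,0,0]],[[0,0,-60],[0,0,0]],[[0,-1,-68],[0,0,0]],[[0,-1,-68],[0,0,0]],[[0,-1,-68],[0,0,0]],[[0,-1,-68],[0,0,0]],[[0,-1,-68],[0,0,0]],[[0,-1,-68],[0,0,0]]]}}

```text
time: 4.2
eef_pos: [0.4632, 0.2939, 0.0818]
eef_rot: [0.0, 0.707, 0.707, 0.0]
contact_force: [-0.1, -0.4, -0.5]
opening: 0.0515
finger_force: 0.0
```

Emit:
{"name": "jog_arm", "arguments": {"increments": [[[0,0,0],[0,0,0]],[[0,0,0],[0,0,0]],[[0,0,0],[0,0,0]],[[0,0,0],[0,0,0]],[[0,0,0],[0,0,0]],[[0,0,0],[0,0,0]],[[0,0,10],[0,0,0]],[[0,0,20],[0,0,0]]], "jaw": -1, "force": 25}}

```text
time: 5.2
eef_pos: [0.463, 0.2937, 0.1022]
eef_rot: [-0.0, 0.707, 0.707, -0.0]
contact_force: [0.4, 0.2, -1.2]
opening: 0.0196
finger_force: 25.0
```

Emit:
{"name": "jog_arm", "arguments": {"increments": [[[0,0,60],[0,0,0]],[[20,-40,75],[0,0,0]],[[40,-98,75],[0,0,0]],[[60,-156,75],[0,0,0]],[[80,-214,75],[0,0,0]],[[100,-272,75],[0,0,0]],[[115,-320,75],[0,0,0]],[[119,-353,75],[0,0,0]]]}}

```text
time: 6.2
eef_pos: [0.5826, -0.0618, 0.1772]
eef_rot: [0.0, 0.708, 0.706, 0.0]
contact_force: [0.3, 0.4, -0.9]
opening: 0.0194
finger_force: 25.0
```

Emit:
{"name": "jog_arm", "arguments": {"increments": [[[0,0,-20],[0,0,0]],[[0,0,-40],[0,0,0]],[[0,0,-48],[0,0,0]],[[0,0,-48],[0,0,0]],[[0,0,-48],[0,0,0]],[[0,0,-48],[0,0,0]],[[0,0,-48],[0,0,0]],[[0,0,-48],[0,0,0]]]}}

```text
time: 7.2
eef_pos: [0.5821, -0.0593, 0.1288]
eef_rot: [0.0, 0.707, 0.707, 0.0]
contact_force: [-0.5, -0.3, -1.7]
opening: 0.0197
finger_force: 25.0
```

```bash
python3 - <<'E'
from h import *
print(ctrl.observe()["eef_pos"],ctrl.observe()["contact_force"])
s=viewer.grab_frame("scene");t=viewer.grab_frame("top")
cv2.imwrite("pics/s1.png",s);cv2.imwrite("pics/t1.png",t)
u,v=np.round(proj("scene",[.582,-.058,.06])).astype(int)
o=np.hstack([cv2.resize(s[v-37:v+38,u-25:u+25],(400,600),interpolation=cv2.INTER_CUBIC),
 cv2.resize(t[160:235,250:300],(400,600),interpolation=cv2.INTER_CUBIC)])
print(u,v); cv2.imwrite("pics/crop2.png",o)
for r in viewer.spot_point("dog_a","scene")[:4]: print(r, at_z("scene",r["uv"],.055))
E
```

```text
[ 0.58214171 -0.05926022  0.12876336] [-0.49764254 -0.32333769 -1.66256667]
252 189
{'uv': [395.2, 317.6], 'conf': 0.83} [0.47706725 0.38883931 0.055     ]
{'uv': [421.9, 301.0], 'conf': 0.83} [0.40237466 0.38276544 0.055     ]
{'uv': [251.7, 191.2], 'conf': 0.72} [ 0.58340319 -0.05564557  0.055     ]
{'uv': [282.8, 219.2], 'conf': 0.53} [0.55697047 0.06038127 0.055     ]
```

View pics/crop2.png

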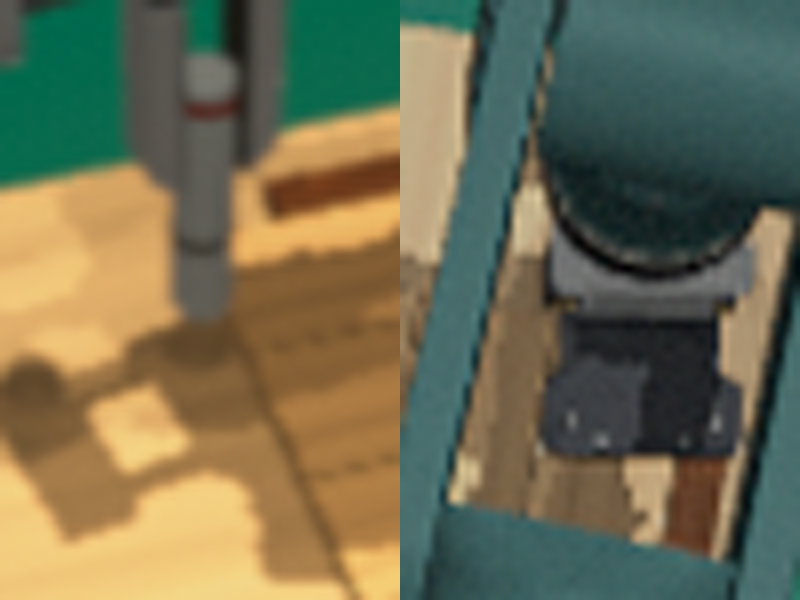

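The crop shows the dog hanging plumb in the fingers, its foot (252,191.5) straight above the right hole (252,194). I'll insert it gently.

Emit:
{"name": "jog_arm", "arguments": {"increments": [[[0,0,-8],[0,0,0]],[[0,0,-14],[0,0,0]],[[0,0,-17],[0,0,0]],[[0,0,-20],[0,0,0]],[[0,0,-23],[0,0,0]],[[0,0,-26],[0,0,0]],[[0,0,-26],[0,0,0]],[[0,0,-26],[0,0,0]]]}}

```text
time: 8.35
eef_pos: [0.5821, -0.0594, 0.1024]
eef_rot: [0.0, 0.707, 0.707, 0.0]
contact_force: [2.0, -1.0, -1.8]
opening: 0.0194
finger_force: 25.0
```

Emit:
{"name": "jog_arm", "arguments": {"increments": [[[0,0,-4],[0,0,0]],[[0,0,-8],[0,0,0]],[[0,0,-12],[0,0,0]],[[0,0,-15],[0,0,0]],[[0,0,-18],[0,0,0]],[[0,0,-20],[0,0,0]],[[0,0,-20],[0,0,0]],[[0,0,-20],[0,0,0]]]}}

```text
time: 9.35
eef_pos: [0.5822, -0.0593, 0.0823]
eef_rot: [0.0, 0.707, 0.707, 0.0]
contact_force: [2.3, -0.5, -1.7]
opening: 0.0198
finger_force: 25.0
```

Emit:
{"name": "jog_arm", "arguments": {"increments": [[[0,0,-3],[0,0,0]],[[0,0,-6],[0,0,0]],[[0,0,-8],[0,0,0]],[[0,0,-9],[0,0,0]],[[0,0,-9.5],[0,0,0]],[[0,0,-9.5],[0,0,0]],[[0,0,-9.5],[0,0,0]],[[0,0,-9.5],[0,0,0]]]}}

```text
time: 10.35
eef_pos: [0.5823, -0.0593, 0.0731]
eef_rot: [0.0, 0.707, 0.707, 0.0]
contact_force: [3.2, -1.9, 1.9]
opening: 0.0194
finger_force: 25.0
```

Emit:
{"name": "jog_arm", "arguments": {"increments": [[[0,0,0],[0,0,0]],[[0,0,0],[0,0,0]],[[0,0,0],[0,0,0]],[[0,0,0],[0,0,0]],[[0,0,20],[0,0,0]],[[0,0,60],[0,0,0]],[[0,0,100],[0,0,0]],[[-20,50,100],[0,0,0]]], "jaw": 0.0}}

```text
time: 11.35
eef_pos: [0.5649, -0.0113, 0.1775]
eef_rot: [0.004, 0.709, 0.705, 0.003]
contact_force: [1.1, 1.2, -0.4]
opening: 0.0469
finger_force: 0.0
```

Emit:
{"name": "jog_arm", "arguments": {"increments": [[[-113,383,-20],[0,0,0]],[[-113,383,-20],[0,0,0]],[[-113,383,-20],[0,0,0]],[[-113,383,-20],[0,0,0]],[[-113,383,-20],[0,0,0]],[[-113,383,-20],[0,0,0]],[[-113,383,-20],[0,0,0]],[[-113,383,-20],[0,0,0]]]}}

```text
time: 12.35
eef_pos: [0.448, 0.3751, 0.1525]
eef_rot: [-0.0, 0.706, 0.708, -0.001]
contact_force: [-0.4, 0.3, 0.3]
opening: 0.0467
finger_force: 0.0
```

```bash
python3 - <<'E'
from fit import *
s=viewer.grab_frame("scene");t=viewer.grab_frame("top")
cv2.imwrite("pics/s2.png",s);cv2.imwrite("pics/t2.png",t)
print(ctrl.observe()["eef_pos"])
for c,i in(("top",t),("scene",s)):
  g=proj(c,[.582,-.058,.1])
  uv,a=blob(i,g,6,lambda q:np.clip((q.min(-1)-110)/100,0,1)); print("dogtop",c,g,uv,a,at_z(c,uv,.1)[:2])
u,v=np.round(proj("scene",[.582,-.058,.06])).astype(int)
o=np.hstack([cv2.resize(s[v-37:v+38,u-25:u+25],(400,600),interpolation=cv2.INTER_CUBIC),
 cv2.resize(s[255:330,370:420],(400,600),interpolation=cv2.INTER_CUBIC)])
cv2.imwrite("pics/crop3.png",o)
E
```

```text
[0.4492 0.373  0.1529]
dogtop top [276.858  194.1656] [276.6966 193.6267] 25.049999999999997 [ 0.5837 -0.0575]
dogtop scene [252.0089 177.8204] [251.3764 177.7291] 36.03 [ 0.5833 -0.059 ]
```

View pics/crop3.png

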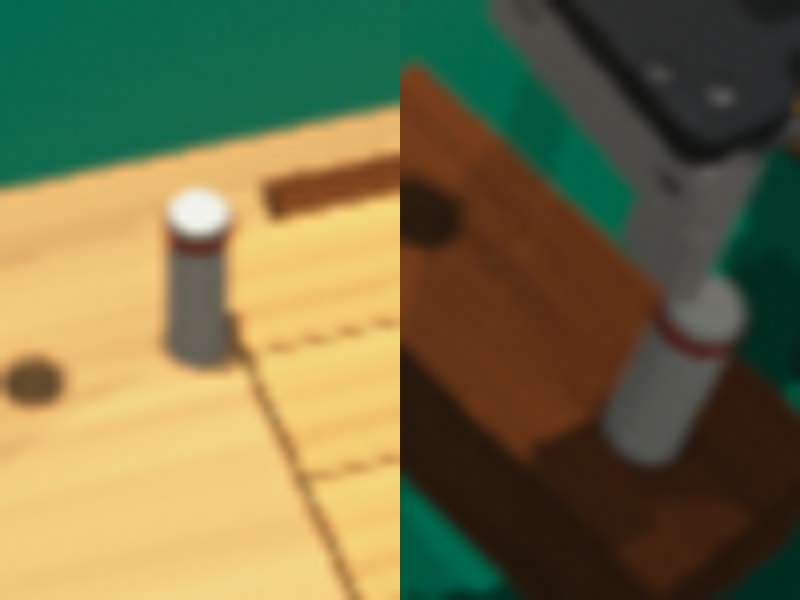

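The first dog is upright and home at the right hole, with its top at (251.4,177.7). The hand is above the second dog. Its sideways reaction says the holes are about 1 mm further in +x, so I'll aim for that.

Emit:
{"name": "jog_arm", "arguments": {"increments": [[[0,0,-30],[0,0,0]],[[0,0,-60],[0,0,0]],[[0,0,-71],[0,0,0]],[[0,0,-71],[0,0,0]],[[0,0,-71],[0,0,0]],[[0,0,-71],[0,0,0]],[[0,0,-71],[0,0,0]],[[0,0,-71],[0,0,0]]]}}

```text
time: 13.45
eef_pos: [0.4492, 0.3739, 0.0824]
eef_rot: [0.0, 0.707, 0.707, 0.0]
contact_force: [0.0, 0.1, 0.4]
opening: 0.047
finger_force: 0.0
```

Emit:
{"name": "jog_arm", "arguments": {"increments": [[[0,0,0],[0,0,0]],[[0,0,0],[0,0,0]],[[0,0,0],[0,0,0]],[[0,0,0],[0,0,0]],[[0,0,0],[0,0,0]],[[0,0,0],[0,0,0]],[[0,0,10],[0,0,0]],[[0,0,20],[0,0,0]]], "jaw": -1, "force": 25}}

```text
time: 14.45
eef_pos: [0.4491, 0.3738, 0.1028]
eef_rot: [-0.0, 0.707, 0.707, 0.0]
contact_force: [1.3, 0.4, 0.1]
opening: 0.0195
finger_force: 25.0
```

Emit:
{"name": "jog_arm", "arguments": {"increments": [[[0,0,60],[0,0,0]],[[20,-30,75],[0,0,0]],[[45,-80,75],[0,0,0]],[[73,-132,75],[0,0,0]],[[101,-184,75],[0,0,0]],[[129,-236,75],[0,0,0]],[[150,-272,75],[0,0,0]],[[155,-283.5,75],[0,0,0]]]}}

```text
time: 15.45
eef_pos: [0.605, 0.0879, 0.1776]
eef_rot: [0.0, 0.708, 0.706, 0.0]
contact_force: [0.4, 0.2, -0.2]
opening: 0.0195
finger_force: 25.0
```

Emit:
{"name": "jog_arm", "arguments": {"increments": [[[0,0,-20],[0,0,0]],[[0,0,-45],[0,0,0]],[[0,0,-55],[0,0,0]],[[0,0,-60],[0,0,0]],[[0,0,-64],[0,0,0]],[[0,0,-68],[0,0,0]],[[0,0,-72],[0,0,0]],[[0,0,-75],[0,0,0]]]}}

```text
time: 16.45
eef_pos: [0.6041, 0.0902, 0.1019]
eef_rot: [0.0, 0.707, 0.707, 0.0]
contact_force: [-0.5, 0.3, -0.8]
opening: 0.0197
finger_force: 25.0
```

Emit:
{"name": "jog_arm", "arguments": {"increments": [[[0,0,-5],[0,0,0]],[[0,0,-10],[0,0,0]],[[0,0,-15],[0,0,0]],[[0,0,-20],[0,0,0]],[[0,0,-25],[0,0,0]],[[0,0,-27],[0,0,0]],[[0,0,-29],[0,0,0]],[[0,0,-29],[0,0,0]]]}}

```text
time: 17.45
eef_pos: [0.604, 0.0902, 0.0729]
eef_rot: [-0.0, 0.707, 0.707, -0.0]
contact_force: [1.2, 0.6, -0.7]
opening: 0.0194
finger_force: 25.0
```

Emit:
{"name": "jog_arm", "arguments": {"increments": [[[0,0,0],[0,0,0]],[[0,0,0],[0,0,0]],[[0,0,0],[0,0,0]],[[0,0,0],[0,0,0]],[[0,0,20],[0,0,0]],[[0,0,60],[0,0,0]],[[0,0,110],[0,0,0]],[[-30,-30,130],[0,0,0]]], "jaw": 0.0}}

```text
time: 18.45
eef_pos: [0.5761, 0.0611, 0.2067]
eef_rot: [0.002, 0.706, 0.708, 0.002]
contact_force: [-0.7, -0.7, -0.4]
opening: 0.047
finger_force: 0.0
```

Emit:
{"name": "jog_arm", "arguments": {"increments": [[[-134,-399,0],[0,0,10.7]],[[-134,-399,0],[0,0,10.7]],[[-134,-399,0],[0,0,10.7]],[[-134,-399,-20],[0,0,10.7]],[[-134,-399,-80],[0,0,10.7]],[[-134,-399,-80],[0,0,10.7]],[[-134,-399,-80],[0,0,10.7]],[[-134,-399,-80],[0,0,10.7]]], "jaw": 0.5}}

```text
time: 19.45
eef_pos: [0.4373, -0.3409, 0.1202]
eef_rot: [-0.002, 0.64, 0.768, -0.0]
contact_force: [0.1, 0.9, 0.1]
opening: 0.0705
finger_force: 0.0
```

```bash
python3 - <<'E'
from fit import *
s=viewer.grab_frame("scene");t=viewer.grab_frame("top")
cv2.imwrite("pics/s3.png",s);cv2.imwrite("pics/t3.png",t)
o=ctrl.observe(); print(o["eef_pos"],o["eef_rot"],o["joints"])
for h in([.5829,-.0581,.1],[.604,.0904,.1]):
 for c,i in(("top",t),("scene",s)):
  g=proj(c,h)
  try:
   uv,a=blob(i,g,6,lambda q:np.clip((q.min(-1)-110)/100,0,1)); print("dogtop",c,g,uv,a,at_z(c,uv,.1)[:2])
  except Exception as e: print(c,e)
# batten model fit: top-face corners in scene0/top0 by sub-pixel edges
im=cv2.imread("pics/scene0.png"); a=cv2.cvtColor(im,cv2.COLOR_BGR2HSV)
m=((a[...,0]<20)&(a[...,1]>80)&(a[...,2]>40)).astype(np.uint8); m[:, :222]=0;m[:,285:]=0;m[:100]=0;m[150:]=0
tm=cv2.imread("pics/top0.png"); a=cv2.cvtColor(tm,cv2.COLOR_BGR2HSV)
mt=((a[...,0]<20)&(a[...,1]>80)&(a[...,2]>40)).astype(np.uint8); mt[:,:320]=0;mt[:,405:]=0;mt[:225]=0;mt[265:]=0
M={"scene":m,"top":mt}
def sil(x,c,S=8):
    R=np.array([[np.cos(x[2]),-np.sin(x[2])],[np.sin(x[2]),np.cos(x[2])]])
    p=np.array([proj(c,np.r_[x[:2]+R@[i*.02,j*.11],z]) for i in(-1,1) for j in(-1,1) for z in(0,.024)])
    h=cv2.convexHull(((p+.5)*S).astype(np.float32)).astype(np.int32); im=np.zeros((384*S,512*S),np.uint8); cv2.fillConvexPoly(im,h,255)
    return cv2.resize(im,(512,384),interpolation=cv2.INTER_AREA)/255.
from scipy.optimize import minimize
for cs in(("top",),("scene",),("top","scene")):
  r=minimize(lambda x:sum(abs(sil(x,c)-M[c]).sum() for c in cs),[.4394,-.3395,.187],method="Nelder-Mead",options=dict(initial_simplex=[[.4394,-.3395,.187],[.444,-.3395,.187],[.4394,-.335,.187],[.4394,-.3395,.22]],maxiter=60)); print(cs,r.x,r.fun)
E
```

```text
[ 0.4397 -0.3389  0.1227] [-0.0005  0.6387  0.7695  0.0004] [-0.7592  0.1363  1.5039  0.0008  1.5024 -0.9444]
dogtop top [276.8948 193.8783] [276.6965 193.6238] 26.0 [ 0.5837 -0.0575]
dogtop scene [251.6646 177.9045] [251.3781 177.7213] 36.129999999999995 [ 0.5833 -0.059 ]
dogtop top [228.8178 185.9689] [228.45   186.0475] 26.11 [0.6037 0.0915]
dogtop scene [272.2193 222.3272] [272.0573 222.1155] 45.89 [0.604  0.0897]
('top',) [ 0.4399 -0.3406  0.1888] 51.705882352941174
('scene',) [ 0.4389 -0.3444  0.1788] 89.26666666666667
('top', 'scene') [ 0.4398 -0.3414  0.1847] 148.8627450980392
```

Emit:
{"name": "jog_arm", "arguments": {"increments": [[[0,-2,-40],[0,0,0]],[[0,-2,-80],[0,0,0]],[[0,-2,-100],[0,0,0]],[[0,-2,-107],[0,0,0]],[[0,-2,-107],[0,0,0]],[[0,-2,-107],[0,0,0]],[[0,-2,-107],[0,0,0]],[[0,-2,-107],[0,0,0]]]}}

```text
time: 20.55
eef_pos: [0.4404, -0.3411, 0.0167]
eef_rot: [0.001, 0.638, 0.77, -0.0]
contact_force: [0.3, 0.2, 0.4]
opening: 0.0704
finger_force: 0.0
```

Emit:
{"name": "jog_arm", "arguments": {"increments": [[[0,0,0],[0,0,0]],[[0,0,0],[0,0,0]],[[0,0,0],[0,0,0]],[[0,0,0],[0,0,0]],[[0,0,0],[0,0,0]],[[0,0,0],[0,0,0]],[[0,0,10],[0,0,0]],[[0,0,20],[0,0,0]]], "jaw": -1, "force": 25}}

```text
time: 21.55
eef_pos: [0.4401, -0.3408, 0.0367]
eef_rot: [0.0, 0.638, 0.77, 0.0]
contact_force: [0.4, -0.2, -0.4]
opening: 0.04
finger_force: 25.0
```

Emit:
{"name": "jog_arm", "arguments": {"increments": [[[0,0,60],[0,0,0]],[[0,30,113],[0,0,0]],[[20,90,123],[0,0,-5]],[[45,150,123],[0,0,-10]],[[70,210,123],[0,0,-15]],[[95,270,123],[0,0,-18.7]],[[112,325,123],[0,0,-18.7]],[[115,362,123],[0,0,-18.7]]]}}

```text
time: 22.55
eef_pos: [0.5558, 0.024, 0.1599]
eef_rot: [0.0, 0.754, 0.657, 0.001]
contact_force: [-0.8, -0.1, -1.1]
opening: 0.0397
finger_force: 25.0
```

Emit:
{"name": "jog_arm", "arguments": {"increments": [[[0,0,-30],[0,0,0]],[[0,0,-60],[0,0,0]],[[0,0,-75],[0,0,0]],[[0,0,-78],[0,0,0]],[[0,0,-78],[0,0,0]],[[0,0,-78],[0,0,0]],[[0,0,-78],[0,0,0]],[[0,0,-78],[0,0,0]]]}}

```text
time: 23.55
eef_pos: [0.5553, 0.0212, 0.0815]
eef_rot: [0.0, 0.755, 0.656, 0.0]
contact_force: [-1.2, -0.2, -1.4]
opening: 0.0397
finger_force: 25.0
```

```bash
python3 - <<'E'
from fit import *
o=ctrl.observe(); print(o["eef_pos"],o["eef_rot"],o["contact_force"],o["moment"])
s=viewer.grab_frame("scene");t=viewer.grab_frame("top")
cv2.imwrite("pics/s4.png",s);cv2.imwrite("pics/t4.png",t)
O=np.hstack([cv2.resize(s[165:265,205:305],(450,450),interpolation=cv2.INTER_CUBIC),cv2.resize(t[160:250,215:285],(350,450),interpolation=cv2.INTER_CUBIC)])
cv2.imwrite("pics/crop4.png",O)
E
```

```text
[0.5553 0.0212 0.0815] [0.0003 0.7547 0.656  0.0003] [-1.1671 -0.1633 -1.4228] [-0.0389 -0.1028  0.0413]
```

View pics/crop4.png

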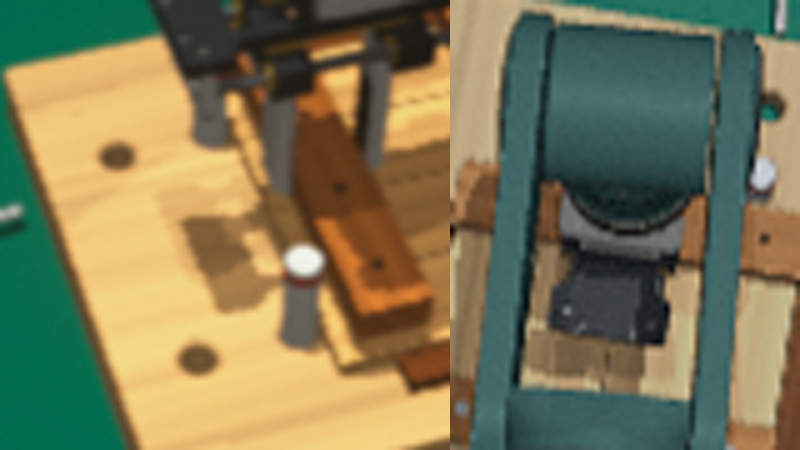

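The batten hangs level and parallel just above the planks, behind both dogs. Its visible end corners are near scene (300.6,230) and (285,236). I'll check the centring.

```bash
python3 - <<'E'
from fit import *
yaw=-.139;c,s=np.cos(yaw),np.sin(yaw);E=np.array([.5828,.0177])
def loc(p): d=p[:2]-E; return np.array([c*d[0]+s*d[1],-s*d[0]+c*d[1]])*1e3
for uv in[(300.6,230.1),(285.5,235.5),(280.6,206.6),(289,223.4)]: print("scene",uv,loc(at_z("scene",uv,.0888)))
# spot at top cam crop (764,238): 
print("top spot",loc(at_z("top",(215+(764-450)/5,160+238/5),.0888)))
print("tcp",loc(np.array([.5553,.0212])))
E
```

```text
scene (300.6, 230.1) [-46.2583 107.3636]
scene (285.5, 235.5) [ -8.0232 111.45  ]
scene (280.6, 206.6) [-28.2475  26.699 ]
scene (289, 223.4) [-28.3687  80.9819]
top spot [-29.3359 -84.6882]
tcp [-27.7197  -0.344 ]
```

Emit:
{"name": "jog_arm", "arguments": {"increments": [[[0,0,-6],[0,0,0]],[[0,0,-9],[0,0,0]],[[0,0,-11],[0,0,0]],[[0,0,-12],[0,0,0]],[[0,0,-12.5],[0,0,0]],[[0,0,-12.5],[0,0,0]],[[0,0,-12.5],[0,0,0]],[[0,0,-12.5],[0,0,0]]]}}

```text
time: 24.65
eef_pos: [0.5551, 0.0212, 0.0686]
eef_rot: [0.0, 0.755, 0.656, 0.0]
contact_force: [0.1, 0.3, 0.0]
opening: 0.0396
finger_force: 25.0
```

Emit:
{"name": "jog_arm", "arguments": {"increments": [[[0,0,0],[0,0,0]],[[0,0,0],[0,0,0]],[[0,0,0],[0,0,0]],[[0,0,0],[0,0,0]],[[0,0,0],[0,0,0]],[[0,0,0],[0,0,0]],[[0,0,0],[0,0,0]],[[0,0,0],[0,0,0]]], "jaw": 1, "force": 60}}

```text
time: 25.65
eef_pos: [0.5551, 0.0212, 0.0685]
eef_rot: [0.0, 0.755, 0.656, 0.0]
contact_force: [-0.4, 0.4, 0.7]
opening: 0.0941
finger_force: 0.0
```

Emit:
{"name": "jog_arm", "arguments": {"increments": [[[8,-1.1,0],[0,0,0]],[[16,-2.2,0],[0,0,0]],[[22,-3.1,0],[0,0,0]],[[25,-3.5,0],[0,0,0]],[[28,-3.9,0],[0,0,0]],[[30,-4.2,0],[0,0,0]],[[32,-4.5,0],[0,0,0]],[[32,-4.5,0],[0,0,0]]]}}

```text
time: 26.65
eef_pos: [0.5873, 0.0167, 0.0685]
eef_rot: [0.0, 0.755, 0.656, 0.0]
contact_force: [-0.1, 0.1, 0.3]
opening: 0.0943
finger_force: 0.0
```

Emit:
{"name": "jog_arm", "arguments": {"increments": [[[0.5,-0.1,0],[0,0,0]],[[1,-0.15,0],[0,0,0]],[[1.5,-0.2,0],[0,0,0]],[[2,-0.3,0],[0,0,0]],[[2,-0.3,0],[0,0,0]],[[2,-0.3,0],[0,0,0]],[[2,-0.3,0],[0,0,0]],[[2,-0.3,0],[0,0,0]]]}}

```text
time: 27.65
eef_pos: [0.5891, 0.0164, 0.0685]
eef_rot: [0.0, 0.755, 0.656, 0.0]
contact_force: [-0.9, 0.3, 2.0]
opening: 0.0942
finger_force: 0.4
```

Emit:
{"name": "jog_arm", "arguments": {"increments": [[[0.3,0,0],[0,0,0]],[[0.6,-0.1,0],[0,0,0]],[[0.9,-0.1,0],[0,0,0]],[[1.2,-0.2,0],[0,0,0]],[[1.5,-0.2,0],[0,0,0]],[[1.5,-0.2,0],[0,0,0]],[[1.5,-0.2,0],[0,0,0]],[[1.5,-0.2,0],[0,0,0]]]}}

```text
time: 28.65
eef_pos: [0.5906, 0.0162, 0.0685]
eef_rot: [0.0, 0.755, 0.656, 0.0]
contact_force: [-1.5, 0.4, 1.0]
opening: 0.0943
finger_force: 0.6
```

Emit:
{"name": "jog_arm", "arguments": {"increments": [[[0.3,0,0],[0,0,0]],[[0.6,-0.1,0],[0,0,0]],[[0.9,-0.1,0],[0,0,0]],[[1,-0.15,0],[0,0,0]],[[1,-0.15,0],[0,0,0]],[[1,-0.15,0],[0,0,0]],[[1,-0.15,0],[0,0,0]],[[1,-0.15,0],[0,0,0]]]}}

```text
time: 29.65
eef_pos: [0.5915, 0.0161, 0.0685]
eef_rot: [-0.0, 0.755, 0.656, -0.0]
contact_force: [-1.5, 0.2, 1.9]
opening: 0.094
finger_force: 1.1
```

Emit:
{"name": "jog_arm", "arguments": {"increments": [[[0.3,0,0],[0,0,0]],[[0.6,-0.1,0],[0,0,0]],[[0.8,-0.1,0],[0,0,0]],[[0.8,-0.1,0],[0,0,0]],[[0.8,-0.1,0],[0,0,0]],[[0.8,-0.1,0],[0,0,0]],[[0.8,-0.1,0],[0,0,0]],[[0.8,-0.1,0],[0,0,0]]]}}

```text
time: 30.65
eef_pos: [0.5917, 0.0161, 0.0684]
eef_rot: [-0.001, 0.755, 0.656, -0.001]
contact_force: [-5.7, 0.1, 2.6]
opening: 0.0938
finger_force: 2.6
```

Emit:
{"name": "jog_arm", "arguments": {"increments": [[[0.2,0,0],[0,0,0]],[[0.4,-0.1,0],[0,0,0]],[[0.6,-0.1,0],[0,0,0]],[[0.6,-0.1,0],[0,0,0]],[[0.6,-0.1,0],[0,0,0]],[[0.6,-0.1,0],[0,0,0]],[[0.6,-0.1,0],[0,0,0]],[[0.6,-0.1,0],[0,0,0]]]}}

```text
time: 31.65
eef_pos: [0.5918, 0.016, 0.0683]
eef_rot: [-0.001, 0.755, 0.656, -0.001]
contact_force: [-6.2, 0.9, 4.5]
opening: 0.0939
finger_force: 3.1
```

```bash
python3 - <<'E'
from fit import *
s=viewer.grab_frame("scene");t=viewer.grab_frame("top")
o=ctrl.observe(); print(o["eef_pos"],o["eef_rot"],o["contact_force"],o["moment"],o["finger_force"])
for h in([.5829,-.0581,.1],[.604,.0904,.1]):
 for c,i in(("top",t),("scene",s)):
  try: uv,a=blob(i,proj(c,h),6,lambda q:np.clip((q.min(-1)-110)/100,0,1)); print("dogtop",c,uv,a,at_z(c,uv,.1)[:2])
  except Exception as e: print(c,e)
O=np.hstack([cv2.resize(s[165:265,205:305],(450,450),interpolation=cv2.INTER_CUBIC),cv2.resize(t[160:250,215:285],(350,450),interpolation=cv2.INTER_CUBIC)])
cv2.imwrite("pics/crop5.png",O)
E
```

```text
[0.5918 0.016  0.0683] [-0.0009  0.7547  0.6561 -0.001 ] [-5.8153  1.0863  3.3451] [ 0.1535  1.213  -0.0353] 3.1008508801460266
dogtop top [277.4347 193.5528] 19.14 [ 0.584  -0.0597]
dogtop scene [249.9896 176.3209] 6.7 [ 0.5842 -0.0649]
dogtop top [225.5866 181.9441] 1.79 [0.6164 0.1008]
dogtop scene [270.8438 222.7657] 9.860000000000001 [0.6074 0.0902]
```

View pics/crop5.png

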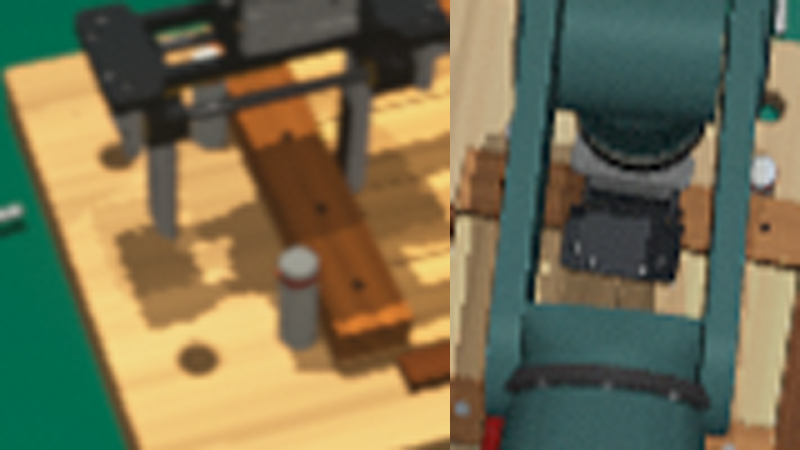

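The batten lies flat, parallel and against both dogs. The push is about 6 N, with 3–4 N of downward drag, so I'll relieve the drag and push slightly more.

Emit:
{"name": "jog_arm", "arguments": {"increments": [[[0.2,0,0.2],[0,0,0]],[[0.4,-0.1,0.4],[0,0,0]],[[0.4,-0.1,0.4],[0,0,0]],[[0.4,-0.1,0.4],[0,0,0]],[[0.4,-0.1,0.4],[0,0,0]],[[0.4,-0.1,0.4],[0,0,0]],[[0.4,-0.1,0.4],[0,0,0]],[[0.4,-0.1,0.4],[0,0,0]]]}}

```text
time: 32.75
eef_pos: [0.592, 0.0159, 0.0685]
eef_rot: [-0.001, 0.755, 0.656, -0.001]
contact_force: [-6.8, 1.0, 2.6]
opening: 0.0941
finger_force: 3.1
```

Emit:
{"name": "jog_arm", "arguments": {"increments": [[[0.2,0,0.2],[0,0,0]],[[0.4,-0.1,0.3],[0,0,0]],[[0.6,-0.1,0.3],[0,0,0]],[[0.6,-0.1,0.3],[0,0,0]],[[0.6,-0.1,0.3],[0,0,0]],[[0.6,-0.1,0.3],[0,0,0]],[[0.6,-0.1,0.3],[0,0,0]],[[0.6,-0.1,0.3],[0,0,0]]]}}

```text
time: 33.75
eef_pos: [0.5922, 0.0158, 0.0685]
eef_rot: [-0.001, 0.755, 0.656, -0.002]
contact_force: [-7.1, 1.3, 3.0]
opening: 0.0942
finger_force: 3.6
```

```bash
python3 - <<'E'
from fit import *
for k in range(4):
  s=viewer.grab_frame("scene"); o=ctrl.observe(); print(o["eef_pos"],o["contact_force"],o["moment"],o["finger_force"])
E
```

```text
[0.5921 0.0158 0.0685] [-7.54    0.597   2.7781] [0.1189 1.4252 0.006 ] 3.554232269525528
[0.5922 0.0158 0.0685] [-7.0666  0.453   1.7682] [ 0.1544  1.3437 -0.0642] 3.554004281759262
[0.5922 0.0158 0.0685] [-7.2025  0.5032  2.7091] [ 0.1276  1.3727 -0.0474] 3.5540789365768433
[0.5921 0.0158 0.0685] [-6.4995  0.6969  2.507 ] [ 0.128   1.3714 -0.0421] 3.5541882365942
```

Emit:
{"name": "jog_arm", "arguments": {"increments": [[[0.3,0,0.1],[0,0,0]],[[0.6,-0.1,0.2],[0,0,0]],[[0.9,-0.1,0.3],[0,0,0]],[[1.2,-0.15,0.3],[0,0,0]],[[1.2,-0.15,0.3],[0,0,0]],[[1.2,-0.15,0.3],[0,0,0]],[[1.2,-0.15,0.3],[0,0,0]],[[1.2,-0.15,0.3],[0,0,0]]]}}

```text
time: 34.95
eef_pos: [0.5923, 0.0158, 0.0685]
eef_rot: [-0.002, 0.755, 0.656, -0.003]
contact_force: [-9.6, 0.7, 3.7]
opening: 0.0939
finger_force: 4.6
```

```bash
python3 - <<'E'
from fit import *
for k in range(5):
  s=viewer.grab_frame("scene"); o=ctrl.observe(); print(o["eef_pos"],o["contact_force"],o["moment"],o["finger_force"])
E
```

```text
[0.5923 0.0158 0.0685] [-9.6677  1.2964  3.1859] [0.2337 1.8442 0.0147] 4.604312181472778
[0.5923 0.0158 0.0685] [-9.8418  1.0319  4.852 ] [0.1564 1.7335 0.001 ] 4.604174047708511
[0.5923 0.0158 0.0685] [-8.4825  0.8596  4.0472] [0.1774 1.7578 0.0053] 4.604755640029907
[0.5923 0.0158 0.0685] [-8.1306  0.8188  3.6466] [0.164  1.8203 0.0008] 4.604438692331314
[0.5923 0.0158 0.0685] [-9.6257  1.8508  3.9024] [0.1676 1.7671 0.0573] 4.604456126689911
```

```bash
python3 -c "
from h import *
print(ctrl.sign_off())"
```

```text
the job is handed in; nothing more can be done
None
```

I handed the job in with both dogs home in the plank-end holes and the batten held against them by a steady push of about 9 N. The push read 8–10 N at the end, and I judged the even split between the dogs from a near-zero twisting moment, because the force on each dog can't be read separately.

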